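Clamp the reagent bottle and lock the bar with its thumb wedge

TASK

Clamp the amber bottle: gently push the clamp's sliding bar by its post until its pad rests snugly on the bottle and the bottle sits home in the vee block, then slide the thumb wedge forward along its ramp until it jams the bar fast, using a firm thumb push of about 15 to 20 N and never ramming it. Let go, with the bottle still snug and upright, and leave everything else on the bench where it is.

Things in the scene. Friction and masses are not known exactly. Their poses are not given: they have to be found in the camera images.
- clamp: bottle clamp fixed to the bench (place and yaw vary): aluminium base plate 180 mm (x) by 350 mm (y from -130 to +220) by 12 mm thick. Origin: on the bench under the middle of the bridge. Its y axis runs along the sliding bar, towards the bottle; +x is the way the wedge is driven to tighten
- bridge_mid (a point): nominal middle of the bridge, over the clamp's origin, 64 mm above the bench: a pair of grey straps within 50 mm (x) and 30 mm (y) of it, sloping down to +x by 7 degrees like the wedge, tops no higher than 65 mm, a 14 mm slot between. The bridge is shimmed by about a millimetre either way (not shown in this reading), so where the wedge bites varies and must be felt
- vee_seat (a point): where the centre of the bottle's underside is when the bottle sits home against both faces of the vee block (on the base plate, 12 mm above the bench, 155 mm from the clamp's origin along +y)
- bar (a joint): travel in m of the aluminium sliding bar (60 mm wide, 14 mm thick, top 30 mm above the bench) along the clamp's +y: 0 = fully back, 0.10 = end of travel. It slides with about 2 N of drag and stays where it is left. With the bottle home in the vee its pad meets the bottle at about 0.070
- bar_post (a point): centre of the top of the bar's upright round post, 18 mm dia, 45 mm tall (top 75 mm above the bench): push or pinch it to move the bar. At bar travel 0 it lies 170 mm from the clamp's origin along -y. A push of about 8 N is enough to seat the bottle
- bar_pad (a point): middle of the pad face: the upright plate (50 mm wide, 30 to 70 mm above the bench) on the bar's bottle end; the face looks along the clamp's +y. The bottle is fragile: more than 25 N on it breaks it
- bottle: loose amber glass bottle with a red cap, 60 mm dia, 115 mm tall, about 0.3 kg, upright on the base plate between pad and vee block, up to 12 mm short of its seat; origin: centre of its underside
- wedge: loose steel thumb wedge 130 mm long, 32 mm wide, about 0.12 kg, lying across the bar under the straps. Origin: on its underside (30 mm above the bench) where it is 12 mm thick; thin nose at +60 mm on its x, thick end at -70. It starts 15 to 25 mm short (-x) of the clamp's origin and bites somewhere from 5 mm before to 17 mm past it; from there the push grows over some millimetres
- wedge_tab (a point): top middle of the rear face of the thumb tab, an upright plate 8 mm thick, 32 mm wide, top 72 mm above the bench, at x = -70 mm of the wedge. Push this face along the clamp's +x, at 45 to 60 mm height: a push of 15 to 20 N jams it and it stays. The fixed shelf under it (top 30 mm above the bench, side cheeks to 40 mm guiding the wedge) ends 89 mm behind the clamp's origin
- vial_a: small clear glass vial, 22 mm dia, 45 mm tall, black cap, on the clamp's base plate, standing or lying near the clamp; a bystander, leave it where it is
- vial_b: small clear glass vial, 22 mm dia, 45 mm tall, black cap, standing or lying near the clamp; a bystander, leave it where it is
- screwdriver: screwdriver 160 mm long, standing or lying near the clamp; a bystander, leave it where it is
- jar: white plastic jar, 52 mm dia, 60 mm tall, standing or lying near the clamp; a bystander, leave it where it is
- stopper: rubber stopper, 34 mm dia, 26 mm tall, standing or lying near the clamp; a bystander, leave it where it is
- dish: white ceramic dish, 70 mm dia, 20 mm tall, standing or lying near the clamp; a bystander, leave it where it is
- tweezers: steel tweezers 110 mm long, standing or lying near the clamp; a bystander, leave it where it is
Not all that is in view belongs to the job. Of the things shaped like the wedge, the steel one is meant. Leave any green look-alike of the bottle alone.

How it is judged:
On the way, in this order (a step that is already met when the one before it is completed fails the run):
1. the bar's pad rests on the bottle (gap under 2 mm) and the bottle sits in the vee (within 3 mm), upright (y of bottle in the frame of bar_pad below 0.032 m and horizontal distance between bottle and vee_seat below 0.003 m and angle between bottle's own z axis and vertical below 0.06 rad), for 0.2 s.
2. the wedge is jammed: it presses on the bar with more than 8 N (contact force between wedge and bar above 8 N), for 0.2 s.
At the end, for the whole second after the job is handed in: The bottle is upright within 3 mm of its vee seat, the pad within 2 mm of it, and the wedge, released and at rest, still presses on the bar with more than 8 N (all of step 1 and contact force between wedge and bar above 8 N and linear speed of each of wedge, bottle below 0.01 m/s); the robot touches nothing.
It fails at once if the bottle is squeezed by the bar with more than 25 N (contact force between bar and bottle above 25 N).
It fails at once if the wedge is rammed: it presses on the bar with more than 40 N (contact force between wedge and bar above 40 N).
It fails at once if the bottle is tipped (angle between bottle's own z axis and vertical above 0.35 rad).
It fails at once if any bystander (vials, screwdriver, jar, stopper, dish, tweezers) is moved more than 25 mm (distance of any of vial_a, vial_b, screwdriver, jar, stopper, dish, tweezers from where it was at the start of the episode above 0.025 m).
It also fails if it takes over 64 s, if anything falls off the work surface, if the arm or the gripper's body presses on something with over 40 N, if the wrist force passes 120 N, or if a joint passes its speed limit or range.

ROBOT

A 7-joint arm with a two-finger parallel gripper is mounted at the origin on the work surface. World frame = base frame: x ahead of the robot, y to its left, z up, the work surface at z = 0. Lengths are in m, angles in rad, forces in N, time in s.
With the tool pointing down it reaches from about 0.35 to 0.775 m from the base axis. Payload 3.1 kg.
Tool frame: the origin (TCP) lies on the centre line of the jaws, within the pads' length; the fingertips stand 14 mm ahead of it and the grasp point (between the pads) lies 5 mm behind it (env.tip_reach is the distance from the TCP to the fingertips, in m); z points along the fingers, y is the line along which they close (so a half turn about z gives the same grasp; the last joint's range is limited). The gripper opens to 85 mm and grips with 20 to 120 N. Pads are 22 mm wide; open, the fingers measure 114 mm over their backs; the gripper's body (76 mm by 85 mm) begins 54 mm behind the grasp point. The pads swing forward as they close: fully open they stand 13 mm farther back than shut.
Start: joints at [-1.38, 0.311, 0.014, 1.512, -0.004, 1.319, -0.027], TCP at [0.127, 0.535, 0.245] pointing down, gripper open.
Joint ranges: [-2.7, 2.7], [-0.3, 1.91], [-1.27, 1.3], [0.12, 2.57], [-1.44, 4.58], [0.2, 2.03], [-3.05, 3.05]. Speed limits (rad/s): [2.79, 2.79, 3.14, 3.14, 3.14, 3.14, 3.14].

INTERFACE

Orientations are given as a 3x3 rotation matrix whose columns are the frame's x, y, z axes.
In Python, from plant import env gives the robot as it stands. The module is installed in compiled form; this text tells all that it offers.
- The arm moves only by the tool servo_tool, never from a script. Its argument "steps" is a list that holds one entry, the list of rows, each a list of 7 numbers: the finger opening in cm, from 0 to 8.54, then the shift along the tool's x, y, z in cm, then the turn, a rotation vector about the tool's x, y, z in rad. A call has 1 to 12 rows; each row shifts and turns the commanded pose from where the row before left it, along the tool's axes as they then stand; what a row does not reach is not made up. A row lasts 1/10 s, in which the tool goes at most 50 mm and 8.59 degrees, less where a joint would pass 70% of its speed; a pose out of reach is approached as far as the arm can. A call with a gripper value outside its range is refused whole. The fingers move at their own pace and stop on an object; the grip force is fixed at half the most. Time passes only in rows, so rows that do not move let the fingers close. It gives the time, the measured TCP pose, the force, the opening and the grip force at its end, in the units of the state.
- env.read_state(): the state, without advancing time (a new reading comes with each control period).
- env.capture(name): name is "scene" or "side" or "wrist"; returns a dict with "pixels" (384x512x3 uint8, blue, green, red), "range_z" (384x512 float32, m along the optical axis (not along the pixel's ray), 0 where there is no reading), "intrinsics" (3x3 intrinsics, pixels), "R" (3x3) and "t" (3): a world point X has camera coordinates R X + t. Camera axes: x right, y down, z forward; pixel columns grow to the right and rows downward; lengths in m; the calibration is good to about 2 mm. A picture is of the moment at which its call begins.
- env.hand_in(): hands the job in; it is judged then, once.
The state is a dict: "t": time; "joint_pos": joint angles; "qvel": joint speeds; "joint_efforts": joint torques, N m; "position": TCP position; "ee_rot": TCP orientation; "force": force on the tool from outside, world axes, zero at the start; "torque": the same for the moment, N m; "width": opening from 0.0 (shut) to 1.0 (fully open); "grip_force": force on a finger pad.
Only numpy, scipy, OpenCV 4.12 (cv2) and the standard library are available. Lean on these libraries where they do the work, as an engineer would, in place of code of your own. Each camera call takes 0.05 s, during which the arm holds its last target. There are 200 camera calls.

## Working session

There is one attempt and no reset: what is moved stays moved. The work goes in short steps, Python scripts to look and compute and a tool call to move; the robot and the scene stay as the last step left them, time stands still between calls to the robot, and variables do not carry over. Pictures are saved under pics/ and viewed, at most 10 in all, crops included, and the job is handed in when it is done.

Besides the shell and the picture viewer there is one more tool, called after "Emit:" by a JSON object that holds its "fn" and its "kwargs", one argument or row to a line. servo_tool: Moves the arm, as the interface text tells. Its arguments: {"type":"object","properties":{"steps":{"type":"array","items":{"type":"array","items":{"type":"array","items":{"type":"number"}}}}},"required":["steps"]}

```bash
mkdir -p pics; cat > h.py <<'E'
import numpy as np, cv2
from plant import env
def cap(n):
    c=env.capture(n); np.savez(f'{n}.npz',**c); return c
def ld(n): return dict(np.load(f'{n}.npz'))
def cloud(c):
    K=c['intrinsics'];z=c['range_z'];h,w=z.shape
    u,v=np.meshgrid(np.arange(w),np.arange(h))
    p=np.stack([(u-K[0,2])*z/K[0,0],(v-K[1,2])*z/K[1,1],z],-1)
    P=(p-c['t'])@c['R']; P[z<=0]=np.nan; return P
def ray(c,u,v,h):
    d=c['R'].T@np.linalg.inv(c['intrinsics'])@np.array([u,v,1.]); o=-c['R'].T@c['t']
    return o+d*(h-o[2])/d[2]
def proj(c,X):
    p=c['intrinsics']@(c['R']@np.array(X)+c['t']); return p[:2]/p[2]
E
python3 - <<'E'
from h import *
for n in['scene','side','wrist']:
    c=cap(n); cv2.imwrite(f'pics/{n}0.png',c['pixels']); print(n,-c['R'].T@c['t'])
a=[cv2.imread(f'pics/{n}0.png') for n in['scene','side']]
cv2.imwrite('pics/s0.png',cv2.resize(a[0],(800,600)));cv2.imwrite('pics/d0.png',cv2.resize(a[1],(800,600)))
s=env.read_state();print(s['t'],s['ee_rot'],s['position'],s['force'],env.tip_reach)
E
```

```text
scene [ 1.36913384 -0.0146641   0.61186784]
side [ 0.31034544 -0.60237067  0.82533293]
wrist [0.04965133 0.5530369  0.37255282]
0.15 [[-9.73024291e-01  2.30702424e-01 -3.47533366e-04]
 [ 2.30702674e-01  9.73022655e-01 -1.78573260e-03]
 [-7.38150006e-05 -1.81773807e-03 -9.99998345e-01]] [0.12677625 0.53464647 0.24446656] [0.17453525 0.57508414 0.45034553] 0.014
```

View pics/s0.png

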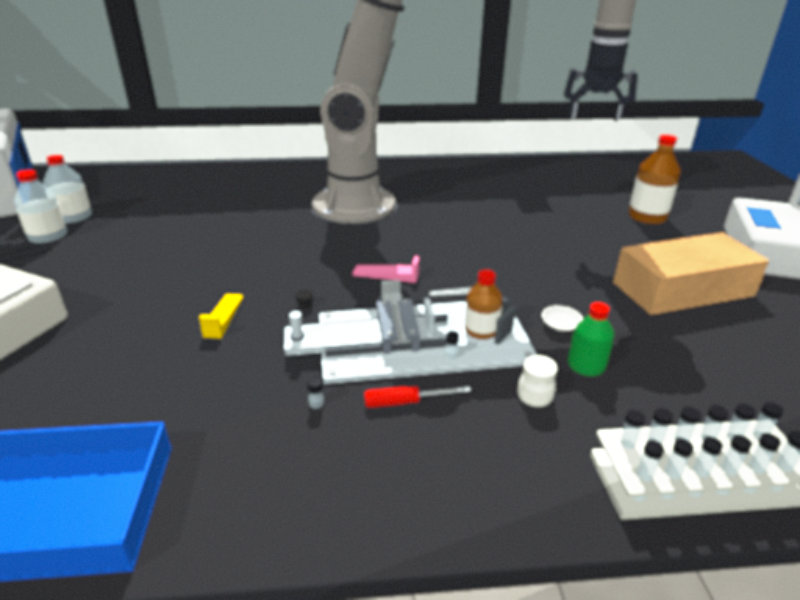

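View pics/d0.png

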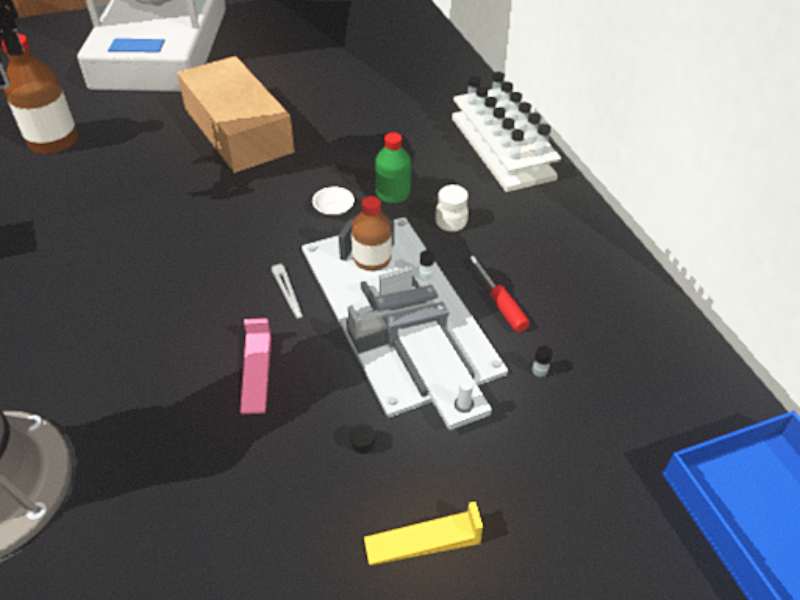

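The scene view shows the clamp in the middle. The bar post is at about (295,320) of 800x600, the amber bottle at (485,305), the wedge tab at (390,290) and the green look-alike bottle at (590,340). In the side view the post is at (465,395), the steel wedge and tab at (365,325), the bottle at (372,235) and vial_a on the plate at (427,265).

The wedge candidates in the side view are pink (256,365), yellow (425,535) and grey steel (365,325). The steel one lies under the straps on its shelf, so it is the one meant. Next I'll measure the clamp.

```bash
python3 - <<'E'
from h import *
for n in['scene','side']:
    c=ld(n);P=cloud(c);Z=P[...,2]
    box=(abs(P[...,0]-0.55)<.25)&(abs(P[...,1])<.3)
    hsv=cv2.cvtColor(c['pixels'],cv2.COLOR_BGR2HSV)
    # plate
    m=(box&(Z>.006)&(Z<.018)&(hsv[...,1]<60)&(hsv[...,2]>110)).astype(np.uint8)
    k,l,st,_=cv2.connectedComponentsWithStats(m)
    big=[i for i in range(1,k) if st[i,4]>150]
    pts=P[np.isin(l,big)][:,:2].astype(np.float32)
    r=cv2.minAreaRect(pts*1000);print(n,'plate',r,len(pts)); print(cv2.boxPoints(r).round(0).tolist())
    # post top
    post={'scene':(295,318),'side':(465,387)}[n]; u,v=[x*.64 for x in post]
    w=P[int(v)-10:int(v)+10,int(u)-8:int(u)+8].reshape(-1,3); w=w[w[:,2]>.06]; print('post hi',w.mean(0),w[:,2].max(),len(w))
    # red cap
    mr=((hsv[...,0]<8)|(hsv[...,0]>172))&(hsv[...,1]>150)&box&(Z>.09); w=P[mr]; print('red',np.median(w,0),w[:,2].max(),len(w))
    # tab
    tb={'scene':(391,290),'side':(362,320)}[n]; u,v=[x*.64 for x in tb]
    im=c['pixels'][int(v)-40:int(v)+40,int(u)-50:int(u)+50]
    cv2.imwrite(f'pics/z_{n}.png',cv2.resize(im,(800,640)[:2] if 0 else (750,600),interpolation=cv2.INTER_CUBIC))
E
```

```text
scene plate ((576.5232543945312, 104.10297393798828), (182.61544799804688, 349.82989501953125), 3.5104689598083496) 2793
[[475.0, 273.0], [496.0, -76.0], [678.0, -65.0], [657.0, 284.0]]
post hi [ 0.59246471 -0.10830664  0.06957131] 0.07479567860113147 52
red [0.57826461 0.20397522 0.12459713] 0.1276047957077185 96
side plate ((576.856201171875, 103.92146301269531), (181.14102172851562, 354.2458801269531), 3.2105140686035156) 4264
[[477.0, 276.0], [496.0, -78.0], [677.0, -68.0], [657.0, 286.0]]
post hi [ 0.58794055 -0.11071084  0.07132686] 0.07767909583938708 87
red [0.57038336 0.1995216  0.12508074] 0.12979114536480563 130
```

View pics/z_side.png

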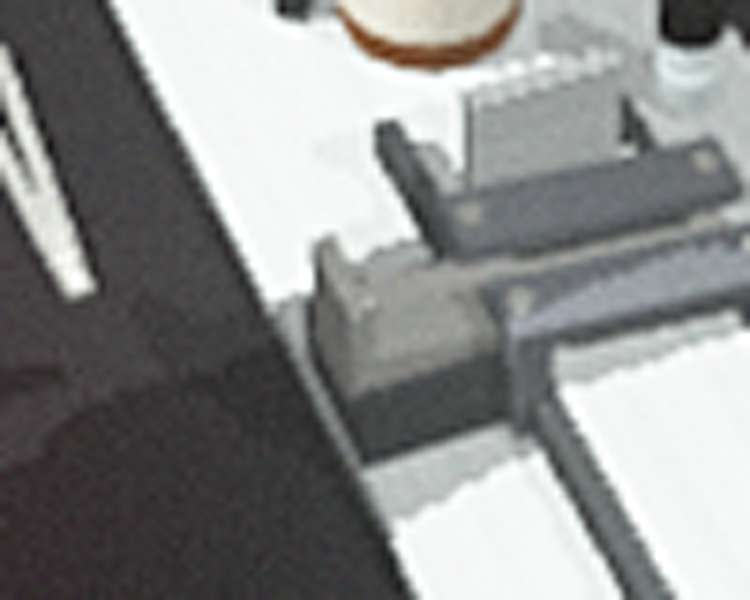

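The plate gives clamp yaw +3.3° and origin at about (0.579, 0.059). That puts the post at (0.589, -0.111), which matches the direct reading. The enlarged crop shows the grey steel wedge and its tab at (330,310) on the shelf under the straps, so it is the right one. I'm moving to the rear of the post.

Emit:
{"fn": "servo_tool", "kwargs": {
  "steps": [
    [[0, 0, 0, 0, 0, 0, -0.146], [0, 0, 0, 0, 0, 0, -0.146], [0, -2.5, -4.2, 0, 0, 0, 0], [0, -2.5, -4.2, 0, 0, 0, 0], [0, -2.5, -4.2, 0, 0, 0, 0], [0, -2.5, -4.2, 0, 0, 0, 0], [0, -2.5, -4.2, 0, 0, 0, 0], [0, -2.5, -4.2, 0, 0, 0, 0], [0, -2.5, -4.2, 0, 0, 0, 0], [0, -2.5, -4.2, 0, 0, 0, 0], [0, -2.5, -4.2, 0, 0, 0, 0], [0, -2.5, -4.2, 0, 0, 0, 0]]
  ]
}}

```text
t: 1.35
position: [0.4018, 0.1289, 0.2453]
ee_rot: [[-0.998, -0.06, 0.0], [-0.06, 0.998, 0.001], [-0.0, 0.001, -1.0]]
force: [1.7, 0.8, -0.0]
width: -0.0
grip_force: 0.0
```

Emit:
{"fn": "servo_tool", "kwargs": {
  "steps": [
    [[0, -2.5, -4.2, 0, 0, 0, 0], [0, -2.5, -4.2, 0, 0, 0, 0], [0, -2.5, -4.2, 0, 0, 0, 0], [0, -2.5, -4.2, 0, 0, 0, 0], [0, -2.5, -4.2, 0, 0, 0, 0], [0, -2.5, -4.2, 0, 0, 0, 0], [0, -2.5, -4.2, 0, 0, 0, 0], [0, 0, 0, 0, 0, 0, 0], [0, 0, 0, 0, 0, 0, 0], [0, 0, 0, 0, 0, 0, 0]]
  ]
}}

```text
t: 2.35
position: [0.5932, -0.1508, 0.2449]
ee_rot: [[-0.998, -0.061, -0.001], [-0.061, 0.998, 0.002], [0.001, 0.002, -1.0]]
force: [-0.3, -0.2, 0.5]
width: -0.001
grip_force: 0.0
```

Emit:
{"fn": "servo_tool", "kwargs": {
  "steps": [
    [[0, 0, 0, 4, 0, 0, 0], [0, 0, 0, 4, 0, 0, 0], [0, 0, 0, 4, 0, 0, 0], [0, 0, 0, 3, 0, 0, 0], [0, 0, 0, 2, 0, 0, 0], [0, 0, 0, 1.6, 0, 0, 0], [0, 0, 0, 0, 0, 0, 0], [0, 0, 0, 0, 0, 0, 0], [0, 0, 0, 0, 0, 0, 0]]
  ]
}}

```text
t: 3.25
position: [0.5946, -0.1518, 0.0611]
ee_rot: [[-0.998, -0.061, 0.003], [-0.061, 0.998, -0.0], [-0.003, -0.0, -1.0]]
force: [0.0, -0.1, 0.2]
width: 0.003
grip_force: 0.0
```

```bash
python3 - <<'E'
from h import *
a=cap('scene')['pixels'][150:290,140:380];b=cap('side')['pixels'][100:300,150:370]
A=cv2.resize(a,(480,280));B=cv2.resize(b,(308,280))
cv2.imwrite('pics/p1.png',np.hstack([A,B]))
s=env.read_state();print(s['force'],s['position'])
E
```

```text
[0.63071659 0.44462354 0.6578249 ] [ 0.5943781  -0.15227998  0.06087137]
```

View pics/p1.png

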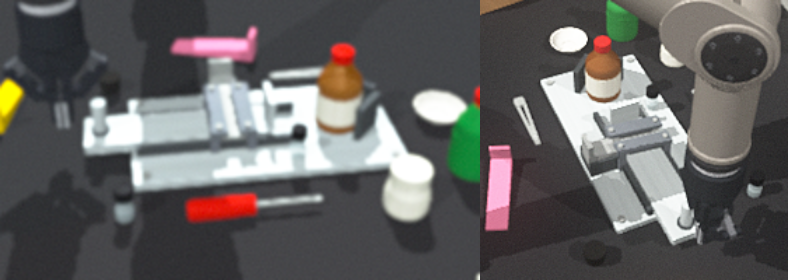

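The closed fingers at (62,113) stand just behind the post at (98,115), clear of everything. Now I'll push the bar.

Emit:
{"fn": "servo_tool", "kwargs": {
  "steps": [
    [[0, 0.2, 0.6, 0, 0, 0, 0], [0, 0, 0.6, 0, 0, 0, 0], [0, 0, 0.6, 0, 0, 0, 0], [0, 0, 0.6, 0, 0, 0, 0], [0, 0, 0.6, 0, 0, 0, 0], [0, 0, 0.6, 0, 0, 0, 0], [0, 0, 0.6, 0, 0, 0, 0], [0, 0, 0.6, 0, 0, 0, 0], [0, 0, 0.6, 0, 0, 0, 0], [0, 0, 0.6, 0, 0, 0, 0], [0, 0, 0, 0, 0, 0, 0], [0, 0, 0, 0, 0, 0, 0]]
  ]
}}

```text
t: 4.55
position: [0.5877, -0.0908, 0.0591]
ee_rot: [[-0.998, -0.06, -0.001], [-0.06, 0.998, 0.002], [0.001, 0.002, -1.0]]
force: [0.3, -1.0, 0.4]
width: 0.002
grip_force: 0.0
```

Emit:
{"fn": "servo_tool", "kwargs": {
  "steps": [
    [[0, 0, 0.3, 0, 0, 0, 0], [0, 0, 0.3, 0, 0, 0, 0], [0, 0, 0.3, 0, 0, 0, 0], [0, 0, 0.2, 0, 0, 0, 0], [0, 0, 0.2, 0, 0, 0, 0], [0, 0, 0, 0, 0, 0, 0], [0, 0, 0, 0, 0, 0, 0]]
  ]
}}

```text
t: 5.25
position: [0.5869, -0.0791, 0.0592]
ee_rot: [[-0.998, -0.059, -0.001], [-0.059, 0.998, 0.001], [0.001, 0.001, -1.0]]
force: [0.1, -0.8, -0.4]
width: -0.002
grip_force: 0.7
```

Emit:
{"fn": "servo_tool", "kwargs": {
  "steps": [
    [[0, 0, 0.15, 0, 0, 0, 0], [0, 0, 0.15, 0, 0, 0, 0], [0, 0, 0.15, 0, 0, 0, 0], [0, 0, 0.15, 0, 0, 0, 0], [0, 0, 0.15, 0, 0, 0, 0], [0, 0, 0.15, 0, 0, 0, 0], [0, 0, 0, 0, 0, 0, 0], [0, 0, 0, 0, 0, 0, 0]]
  ]
}}

```text
t: 6.05
position: [0.5864, -0.0709, 0.0592]
ee_rot: [[-0.998, -0.059, -0.0], [-0.059, 0.998, -0.0], [0.0, -0.0, -1.0]]
force: [-0.4, -2.3, -1.6]
width: -0.005
grip_force: 1.6
```

```bash
python3 - <<'E'
from h import *
a=cap('scene')['pixels'][150:290,140:380]
cv2.imwrite('pics/p2.png',cv2.resize(a,(800,467),interpolation=cv2.INTER_CUBIC))
s=env.read_state();print(s['force'],s['position'])
c=ld('scene');P=cloud(c);hsv=cv2.cvtColor(c['pixels'],cv2.COLOR_BGR2HSV)
mr=((hsv[...,0]<8)|(hsv[...,0]>172))&(hsv[...,1]>150)&(abs(P[...,0]-.55)<.25)&(abs(P[...,1])<.3)&(P[...,2]>.09);print(np.median(P[mr],0))
E
```

```text
[ 0.00994862 -3.20240853 -0.76254533] [ 0.58639746 -0.07090209  0.05923233]
[0.57708296 0.20472777 0.12415149]
```

View pics/p2.png

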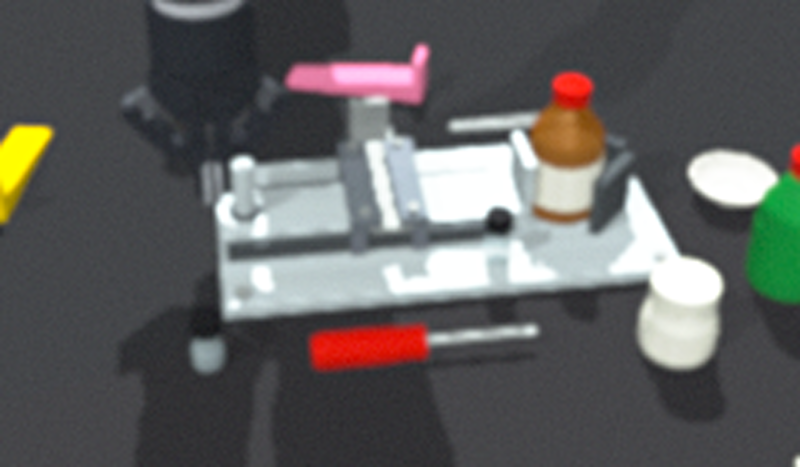

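The pad at (525,155) is touching or nearly touching the bottle at (568,160). Vial_a at (500,220) is clear. I'll continue slowly.

Emit:
{"fn": "servo_tool", "kwargs": {
  "steps": [
    [[0, 0, 0.1, 0, 0, 0, 0], [0, 0, 0.1, 0, 0, 0, 0], [0, 0, 0.1, 0, 0, 0, 0], [0, 0, 0.1, 0, 0, 0, 0], [0, 0, 0, 0, 0, 0, 0]]
  ]
}}

```text
t: 6.6
position: [0.5861, -0.0664, 0.0592]
ee_rot: [[-0.998, -0.059, -0.0], [-0.059, 0.998, 0.0], [0.0, 0.0, -1.0]]
force: [-1.2, -4.4, -2.3]
width: 0.0
grip_force: 2.0
```

Emit:
{"fn": "servo_tool", "kwargs": {
  "steps": [
    [[0, 0, 0.1, 0, 0, 0, 0], [0, 0, 0.1, 0, 0, 0, 0], [0, 0, 0, 0, 0, 0, 0]]
  ]
}}

```text
t: 6.9
position: [0.586, -0.0643, 0.0592]
ee_rot: [[-0.998, -0.06, -0.0], [-0.06, 0.998, 0.0], [0.0, 0.0, -1.0]]
force: [-2.0, -4.3, -1.9]
width: -0.001
grip_force: 1.9
```

Emit:
{"fn": "servo_tool", "kwargs": {
  "steps": [
    [[0, 0, 0.1, 0, 0, 0, 0], [0, 0, 0, 0, 0, 0, 0]]
  ]
}}

```text
t: 7.1
position: [0.586, -0.0638, 0.0592]
ee_rot: [[-0.998, -0.059, -0.0], [-0.059, 0.998, -0.0], [0.0, -0.0, -1.0]]
force: [-1.2, -5.0, -2.0]
width: -0.001
grip_force: 2.2
```

Emit:
{"fn": "servo_tool", "kwargs": {
  "steps": [
    [[0, 0, 0.1, 0, 0, 0, 0], [0, 0, 0, 0, 0, 0, 0]]
  ]
}}

```text
t: 7.3
position: [0.586, -0.0637, 0.0593]
ee_rot: [[-0.998, -0.059, 0.0], [-0.059, 0.998, -0.002], [0.0, -0.002, -1.0]]
force: [-2.3, -5.7, -2.3]
width: -0.001
grip_force: 2.8
```

Emit:
{"fn": "servo_tool", "kwargs": {
  "steps": [
    [[0, 0, 0.05, 0, 0, 0, 0], [0, 0, 0, 0, 0, 0, 0]]
  ]
}}

```text
t: 7.5
position: [0.586, -0.0637, 0.0593]
ee_rot: [[-0.998, -0.058, 0.0], [-0.058, 0.998, -0.002], [-0.0, -0.002, -1.0]]
force: [-0.1, -6.5, -2.4]
width: -0.001
grip_force: 3.1
```

Emit:
{"fn": "servo_tool", "kwargs": {
  "steps": [
    [[0, 0, 0.1, 0, 0, 0, 0], [0, 0, 0.1, 0, 0, 0, 0], [0, 0, 0, 0, 0, 0, 0], [0, 0, 0, 0, 0, 0, 0]]
  ]
}}

```text
t: 7.9
position: [0.5859, -0.0636, 0.0593]
ee_rot: [[-0.998, -0.057, 0.001], [-0.057, 0.998, -0.005], [-0.0, -0.005, -1.0]]
force: [-0.7, -7.7, -3.0]
width: -0.005
grip_force: 4.2
```

```bash
python3 - <<'E'
from h import *
c=cap('scene');s=env.read_state();print(s['force'],s['position'])
P=cloud(c);hsv=cv2.cvtColor(c['pixels'],cv2.COLOR_BGR2HSV)
mr=((hsv[...,0]<8)|(hsv[...,0]>172))&(hsv[...,1]>150)&(abs(P[...,0]-.55)<.25)&(abs(P[...,1])<.3)&(P[...,2]>.09);print('cap',np.median(P[mr],0))
a=c['pixels'][170:260,190:350]
cv2.imwrite('pics/p3.png',cv2.resize(a,(800,450),interpolation=cv2.INTER_CUBIC))
E
```

```text
[-1.57693305 -8.60623209 -4.05218656] [ 0.58592589 -0.0635964   0.0593379 ]
cap [0.5772721  0.21168387 0.12401567]
```

View pics/p3.png

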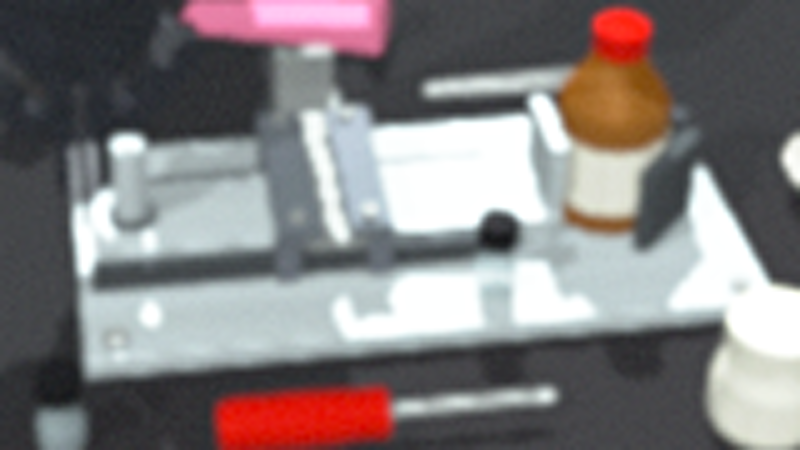

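The pad at (548,150) is flush on the bottle, and the bottle is against the vee at (670,180). The bar has stopped moving at about 8 N. I'm backing off the post and locating the tab and the pink wedge.

Emit:
{"fn": "servo_tool", "kwargs": {
  "steps": [
    [[0, 0, -0.5, 0, 0, 0, 0], [0, 0, -0.7, 0, 0, 0, 0], [0, 0, -1.5, 0, 0, 0, 0], [0, 0, -1.5, 0, 0, 0, 0], [0, 0, 0, -3, 0, 0, 0], [0, 0, 0, -4, 0, 0, 0], [0, 0, 0, -4, 0, 0, 0], [0, 0, 0, -2, 0, 0, 0], [0, 0, 0, 0, 0, 0, 0], [0, 0, 0, 0, 0, 0, 0]]
  ]
}}

```text
t: 8.95
position: [0.5884, -0.1029, 0.1894]
ee_rot: [[-0.998, -0.058, 0.001], [-0.058, 0.998, 0.0], [-0.001, 0.0, -1.0]]
force: [0.1, -0.2, 0.5]
width: 0.002
grip_force: 0.0
```

```bash
python3 - <<'E'
from h import *
O=np.array([.5793,.0591]);X=np.array([.9983,.0584]);Y=np.array([-.0584,.9983])
cl=lambda p:np.c_[(p[:,:2]-O)@X,(p[:,:2]-O)@Y,p[:,2]]
for n in['scene','side']:
    c=cap(n);P=cloud(c);hsv=cv2.cvtColor(c['pixels'],cv2.COLOR_BGR2HSV)
    m=(hsv[...,0]>155)&(hsv[...,0]<178)&(hsv[...,1]>60)&(hsv[...,1]<190)&(hsv[...,2]>120)&(abs(P[...,0]-.45)<.15)&(abs(P[...,1])<.2)
    q=cl(P[m]);print(n,'pink',np.percentile(q,[2,98],0).round(3).tolist(),len(q))
    q=cl(P.reshape(-1,3));s=(abs(q[:,0]+.085)<.03)&(abs(q[:,1])<.02)&(q[:,2]>.055)&(q[:,2]<.08);q=q[s]
    print('tab',len(q),np.percentile(q,[3,50,97],0).round(4).tolist() if len(q) else '')
    if n=='side':
        q=cl(P.reshape(-1,3));s=(q[:,0]>-.2)&(q[:,0]<-.1)&(abs(q[:,1])<.07)&(q[:,2]>.006)&(q[:,2]<.12);print('behind',q[s].round(3)[::40].tolist())
    w=((hsv[...,0]<8)|(hsv[...,0]>172))&(hsv[...,1]>150)&(abs(P[...,0]-.55)<.25)&(abs(P[...,1])<.3)&(P[...,2]>.09);print('cap',np.median(cl(P[w]),0))
s=env.read_state();print(s['position'],s['force'],s['t'])
E
```

```text
scene pink [[-0.277, -0.052, -0.003], [-0.19, 0.074, 0.041]] 381
tab 73 [[-0.0877, -0.0152, 0.0557], [-0.0823, 0.0008, 0.0654], [-0.0792, 0.0153, 0.0723]]
cap [0.00665704 0.15162144 0.12476774]
side pink [[-0.259, -0.051, -0.001], [-0.193, 0.089, 0.041]] 971
tab 81 [[-0.0884, -0.0161, 0.0569], [-0.0857, -0.0049, 0.0699], [-0.0806, 0.0148, 0.074]]
behind [[-0.196, 0.068, 0.04], [-0.192, 0.058, 0.022]]
cap [1.41363572e-04 1.47164807e-01 1.25533123e-01]
[ 0.58741072 -0.10212667  0.18767015] [-0.82344761 -0.28299673 -0.63298005] 9.05
```

Tab rear face is at clamp x ≈ -0.088, centred at y ≈ 0, top 72 mm, all consistent with the description. I'm going behind it.

Emit:
{"fn": "servo_tool", "kwargs": {
  "steps": [
    [[0, 2.6, 3.2, 0, 0, 0, 0], [0, 2.6, 3.2, 0, 0, 0, 0], [0, 2.6, 3.2, 0, 0, 0, 0], [0, 2.6, 3.2, 0, 0, 0, 0], [0, 2.6, 3.3, 0, 0, 0, 0], [0, 0, 0, 0, 0, 0, 0], [0, 0, 0, 4, 0, 0, 0], [0, 0, 0, 4, 0, 0, 0], [0, 0, 0, 3, 0, 0, 0], [0, 0, 0, 1.8, 0, 0, 0], [0, 0, 0, 0, 0, 0, 0], [0, 0, 0, 0, 0, 0, 0]]
  ]
}}

```text
t: 10.25
position: [0.449, 0.0502, 0.0609]
ee_rot: [[-0.998, -0.058, -0.001], [-0.058, 0.998, -0.001], [0.001, -0.001, -1.0]]
force: [-0.0, 0.0, -0.3]
width: 0.002
grip_force: 0.0
```

```bash
python3 - <<'E'
from h import *
s=env.read_state();d=s['position'][:2]-np.array([.5793,.0591]);print(d@[.9983,.0584],d@[-.0584,.9983],s['position'],s['force'])
b=cap('side')['pixels'][130:270,150:330]
cv2.imwrite('pics/p4.png',cv2.resize(b,(771,600),interpolation=cv2.INTER_CUBIC))
E
```

```text
-0.13063975362322633 -0.0012314831818707808 [0.44895601 0.05024137 0.06091289] [-0.01060558  0.01393713 -0.26263536]
```

View pics/p4.png

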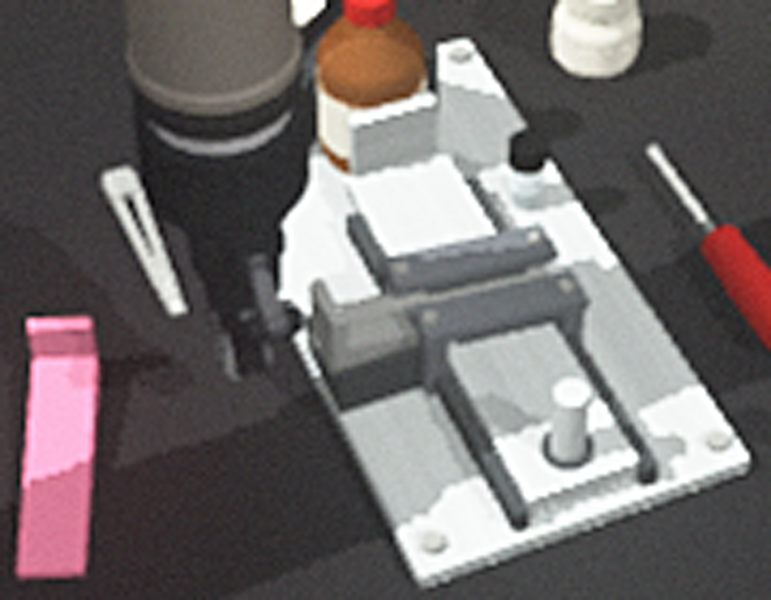

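The fingers at (235,360) stand behind the tab at (320,300) and are clear of the pink wedge. Advancing to contact.

Emit:
{"fn": "servo_tool", "kwargs": {
  "steps": [
    [[0, -0.6, 0.1, 0, 0, 0, 0], [0, -0.6, 0, 0.1, 0, 0, 0], [0, -0.6, 0, 0, 0, 0, 0], [0, -0.4, 0, 0, 0, 0, 0], [0, -0.3, 0, 0, 0, 0, 0], [0, -0.3, 0, 0, 0, 0, 0], [0, -0.2, 0, 0, 0, 0, 0], [0, -0.2, 0, 0, 0, 0, 0], [0, 0, 0, 0, 0, 0, 0], [0, 0, 0, 0, 0, 0, 0]]
  ]
}}

```text
t: 11.3
position: [0.481, 0.0538, 0.0603]
ee_rot: [[-0.998, -0.059, 0.0], [-0.059, 0.998, -0.0], [-0.0, -0.0, -1.0]]
force: [-0.2, -0.6, -0.0]
width: -0.001
grip_force: 0.0
```

Emit:
{"fn": "servo_tool", "kwargs": {
  "steps": [
    [[0, -0.2, 0, 0, 0, 0, 0], [0, -0.2, 0, 0, 0, 0, 0], [0, -0.2, 0, 0, 0, 0, 0], [0, -0.2, 0, 0, 0, 0, 0], [0, 0, 0, 0, 0, 0, 0]]
  ]
}}

```text
t: 11.8
position: [0.4895, 0.0543, 0.0604]
ee_rot: [[-0.998, -0.059, 0.001], [-0.059, 0.998, -0.0], [-0.001, -0.0, -1.0]]
force: [0.3, -0.2, 0.8]
width: 0.001
grip_force: 0.0
```

Emit:
{"fn": "servo_tool", "kwargs": {
  "steps": [
    [[0, -0.2, 0, 0, 0, 0, 0], [0, -0.2, 0, 0, 0, 0, 0], [0, -0.15, 0, 0, 0, 0, 0], [0, 0, 0, 0, 0, 0, 0]]
  ]
}}

```text
t: 12.2
position: [0.4949, 0.0546, 0.0603]
ee_rot: [[-0.998, -0.059, 0.001], [-0.059, 0.998, -0.0], [-0.001, -0.0, -1.0]]
force: [-0.1, 0.3, 0.5]
width: 0.0
grip_force: 0.0
```

Emit:
{"fn": "servo_tool", "kwargs": {
  "steps": [
    [[0, -0.15, 0, 0, 0, 0, 0], [0, -0.15, 0, 0, 0, 0, 0], [0, -0.15, 0, 0, 0, 0, 0], [0, 0, 0, 0, 0, 0, 0]]
  ]
}}

```text
t: 12.6
position: [0.4977, 0.0549, 0.0601]
ee_rot: [[-0.998, -0.059, -0.003], [-0.059, 0.998, 0.0], [0.003, 0.0, -1.0]]
force: [-4.3, -0.2, 4.8]
width: -0.004
grip_force: 2.4
```

Emit:
{"fn": "servo_tool", "kwargs": {
  "steps": [
    [[0, -0.15, 0, 0, 0, 0, 0], [0, -0.15, 0, 0, 0, 0, 0], [0, -0.15, 0, 0, 0, 0, 0], [0, 0, 0, 0, 0, 0, 0]]
  ]
}}

```text
t: 13.0
position: [0.4979, 0.0549, 0.0593]
ee_rot: [[-0.998, -0.059, -0.012], [-0.059, 0.998, 0.0], [0.012, 0.001, -1.0]]
force: [-12.0, 0.4, 9.5]
width: -0.003
grip_force: 6.1
```

Emit:
{"fn": "servo_tool", "kwargs": {
  "steps": [
    [[0, 0, 0, -0.2, 0, 0, 0], [0, 0, 0, 0, 0, 0, 0]]
  ]
}}

```text
t: 13.2
position: [0.4979, 0.0549, 0.0601]
ee_rot: [[-0.998, -0.059, -0.012], [-0.059, 0.998, -0.001], [0.012, 0.0, -1.0]]
force: [-8.7, -0.4, -0.4]
width: 0.004
grip_force: 4.3
```

Emit:
{"fn": "servo_tool", "kwargs": {
  "steps": [
    [[0, -0.1, 0, -0.1, 0, 0, 0], [0, 0, 0, 0, 0, 0, 0]]
  ]
}}

```text
t: 13.4
position: [0.4979, 0.0549, 0.0603]
ee_rot: [[-0.998, -0.059, -0.014], [-0.059, 0.998, -0.001], [0.014, -0.0, -1.0]]
force: [-8.2, -1.2, -2.4]
width: 0.001
grip_force: 4.3
```

Emit:
{"fn": "servo_tool", "kwargs": {
  "steps": [
    [[0, -0.1, 0, 0, 0, 0, 0], [0, -0.1, 0, 0, 0, 0, 0], [0, 0, 0, 0, 0, 0, 0]]
  ]
}}

```text
t: 13.7
position: [0.4979, 0.0549, 0.0603]
ee_rot: [[-0.998, -0.059, -0.018], [-0.059, 0.998, -0.001], [0.018, 0.001, -1.0]]
force: [-12.8, -0.4, 1.9]
width: -0.0
grip_force: 6.5
```

Emit:
{"fn": "servo_tool", "kwargs": {
  "steps": [
    [[0, -0.1, 0, -0.05, 0, 0, 0], [0, 0, 0, 0, 0, 0, 0], [0, 0, 0, 0, 0, 0, 0]]
  ]
}}

```text
t: 14.0
position: [0.4979, 0.0549, 0.0603]
ee_rot: [[-0.998, -0.059, -0.02], [-0.059, 0.998, -0.001], [0.02, 0.0, -1.0]]
force: [-13.4, -1.3, 0.7]
width: -0.006
grip_force: 6.9
```

```bash
python3 - <<'E'
from h import *
O=np.array([.5793,.0591]);X=np.array([.9983,.0584]);Y=np.array([-.0584,.9983])
cl=lambda p:np.c_[(p[:,:2]-O)@X,(p[:,:2]-O)@Y,p[:,2]]
for n in['scene','side']:
    c=cap(n);P=cloud(c);q=cl(P.reshape(-1,3));s=(q[:,0]>-.08)&(q[:,0]<-.045)&(abs(q[:,1])<.018)&(q[:,2]>.055)&(q[:,2]<.08);q=q[s]
    print('tab',len(q),np.percentile(q,[3,50,97],0).round(4).tolist() if len(q) else '')
    if n=='side': b=c['pixels'][170:230,190:280]
    else: a=c['pixels'][165:225,220:310]
cv2.imwrite('pics/p5.png',cv2.resize(np.hstack([a,b]),(800,267),interpolation=cv2.INTER_CUBIC))
s=env.read_state();print(s['force'],s['position'])
E
```

```text
tab 105 [[-0.0762, -0.0148, 0.0575], [-0.0648, -0.0005, 0.069], [-0.06, 0.0151, 0.0787]]
tab 44 [[-0.079, -0.0163, 0.0557], [-0.0697, -0.0132, 0.0628], [-0.0626, -0.0065, 0.0737]]
[-13.31535028  -0.86019676   0.89646425] [0.49791649 0.05487622 0.06033493]
```

View pics/p5.png

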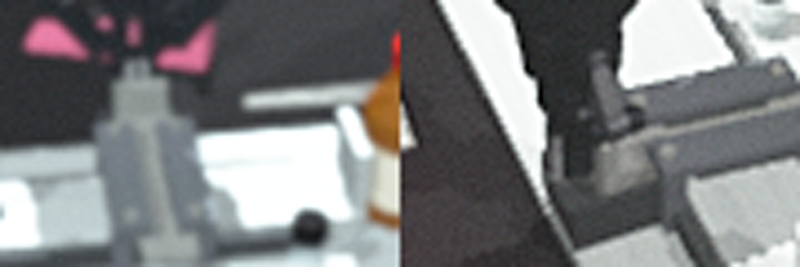

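The tab has moved about 19 mm to clamp x ≈ -0.07, just behind the straps, which is within the expected bite range. The fingers touch only the tab. I'll continue up to about 17–18 N.

Emit:
{"fn": "servo_tool", "kwargs": {
  "steps": [
    [[0, -0.1, 0, -0.05, 0, 0, 0], [0, 0, 0, 0, 0, 0, 0], [0, 0, 0, 0, 0, 0, 0]]
  ]
}}

```text
t: 14.4
position: [0.4979, 0.0549, 0.0604]
ee_rot: [[-0.998, -0.059, -0.023], [-0.059, 0.998, -0.001], [0.023, 0.0, -1.0]]
force: [-13.2, -0.3, 0.8]
width: 0.0
grip_force: 7.3
```

Emit:
{"fn": "servo_tool", "kwargs": {
  "steps": [
    [[0, -0.1, 0, -0.05, 0, 0, 0], [0, 0, 0, 0, 0, 0, 0], [0, 0, 0, 0, 0, 0, 0]]
  ]
}}

```text
t: 14.7
position: [0.4979, 0.0549, 0.0604]
ee_rot: [[-0.998, -0.059, -0.025], [-0.059, 0.998, -0.001], [0.025, 0.0, -1.0]]
force: [-16.2, -0.7, 0.1]
width: -0.002
grip_force: 7.8
```

Emit:
{"fn": "servo_tool", "kwargs": {
  "steps": [
    [[0, -0.1, 0, -0.05, 0, 0, 0], [0, 0, 0, 0, 0, 0, 0], [0, 0, 0, 0, 0, 0, 0]]
  ]
}}

```text
t: 15.0
position: [0.4979, 0.0549, 0.0605]
ee_rot: [[-0.998, -0.059, -0.027], [-0.059, 0.998, -0.001], [0.027, 0.0, -1.0]]
force: [-16.7, 0.4, -2.5]
width: 0.003
grip_force: 8.3
```

```bash
python3 - <<'E'
from h import *
f=[]
for i in range(5): env.capture('side'); f.append(env.read_state()['force'])
print(np.mean(f,0),np.std(f,0))
E
```

```text
[-16.36245045  -1.51544083  -1.23362091] [0.56341594 0.60642442 0.26549486]
```

Emit:
{"fn": "servo_tool", "kwargs": {
  "steps": [
    [[0, -0.1, 0, 0, 0, 0, 0], [0, 0, 0, 0, 0, 0, 0], [0, 0, 0, 0, 0, 0, 0], [0, 0, 0, 0, 0, 0, 0]]
  ]
}}

```text
t: 15.65
position: [0.498, 0.0549, 0.0605]
ee_rot: [[-0.998, -0.059, -0.029], [-0.059, 0.998, -0.001], [0.029, 0.001, -1.0]]
force: [-18.4, -1.4, 0.7]
width: -0.0
grip_force: 9.3
```

Emit:
{"fn": "servo_tool", "kwargs": {
  "steps": [
    [[0, 0.5, 0, 0, 0, 0, 0], [0, 0.7, 0, 0, 0, 0, 0], [0, 1, 0, 0, 0, 0, 0], [0, 1.5, 0, 0, 0, 0, 0], [0, 0.5, 0, 0, 0, 0, 0], [0, 0, 0, -3, 0, 0, 0], [0, 0, 0, -4, 0, 0, 0], [0, 0, 0, -4, 0, 0, 0], [0, 0, 0, -2, 0, 0, 0], [0, 0, 0, 0, 0, 0, 0], [0, 0, 0, 0, 0, 0, 0]]
  ]
}}

```text
t: 16.75
position: [0.4702, 0.0533, 0.1958]
ee_rot: [[-0.998, -0.059, 0.002], [-0.059, 0.998, 0.001], [-0.002, 0.001, -1.0]]
force: [0.4, -1.0, -0.7]
width: -0.003
grip_force: 0.0
```

```bash
python3 - <<'E'
from h import *
O=np.array([.5793,.0591]);X=np.array([.9983,.0584]);Y=np.array([-.0584,.9983])
cl=lambda p:np.c_[(p[:,:2]-O)@X,(p[:,:2]-O)@Y,p[:,2]]
im=[]
for n in['scene','side']:
    c=cap(n);P=cloud(c);q=cl(P.reshape(-1,3));s=(q[:,0]>-.09)&(q[:,0]<-.052)&(abs(q[:,1])<.018)&(q[:,2]>.06)&(q[:,2]<.08);t=q[s]
    print('tab',len(t),np.percentile(t,[3,50,97],0).round(4).tolist())
    hsv=cv2.cvtColor(c['pixels'],cv2.COLOR_BGR2HSV)
    w=((hsv[...,0]<8)|(hsv[...,0]>172))&(hsv[...,1]>150)&(abs(P[...,0]-.55)<.25)&(abs(P[...,1])<.3)&(P[...,2]>.09);print('cap',np.median(cl(P[w]),0))
    im.append(c['pixels'][140:290,170:350] if n=='scene' else c['pixels'][120:270,170:350])
cv2.imwrite('pics/p6.png',cv2.resize(np.hstack(im),(800,333),interpolation=cv2.INTER_CUBIC))
s=env.read_state();print(s['position'],s['force'],s['t'])
E
```

```text
tab 58 [[-0.0695, -0.0149, 0.0605], [-0.0638, 0.0001, 0.0674], [-0.0609, 0.0152, 0.0719]]
cap [0.00707837 0.15221412 0.12501057]
tab 71 [[-0.07, -0.0162, 0.0614], [-0.0671, -0.0023, 0.0704], [-0.0624, 0.0152, 0.0739]]
cap [-0.00131555  0.14814237  0.12518615]
[0.46883504 0.0531461  0.19420911] [ 0.23808633  0.4984974  -0.05363923] 16.85
```

View pics/p6.png

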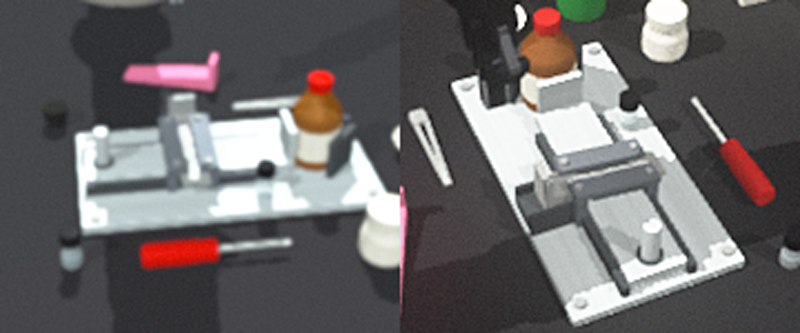

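After release the wedge stays put with its tab rear face at x ≈ -0.070, the position it had under the push. In the final view the pad is flush on the bottle at (318,120), which is upright in the vee. The gripper is raised clear at z ≈ 0.19. Handing in.

```bash
python3 -c "
from plant import env
print(env.hand_in())"
```

```text
the job is handed in; nothing more can be done
None
```

I seated the bottle in the vee with about 8 N on the post, jammed the steel wedge with a push of about 18 N, and handed the job in at about 17 s with the gripper clear; the hand-in returned no verdict, and I couldn't measure the force between wedge and bar directly.

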